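# Turn the bead dish to the egg cup, ball in the middle

## Robot

A 6-joint arm with a two-finger parallel gripper is mounted at the origin on the work surface. World frame = base frame: x ahead of the robot, y to its left, z up, the work surface at z = 0. Lengths are in m, angles in rad, forces in N, time in s.
With the tool pointing down it reaches from about 0.275 to 0.75 m from the base axis. Payload 10.2 kg.
Tool frame: the origin (TCP) lies at the very end of the fingers, on their centre line; the grasp point (between the pads) lies bot.tcp_to_grasp behind it (bot.tcp_to_grasp is the distance from the TCP to the grasp point, in m); z points along the fingers, y is the direction in which the jaws open and shut (so a half turn about z gives the same grasp; the last joint's range is limited). The gripper opens to 88 mm and grips with 3 to 60 N. Pads are 18 mm wide; open, the fingers measure 123 mm over their backs; the gripper's body (75 mm by 187 mm) begins 45 mm behind the grasp point.
Start: joints at [1.114, 0.313, 1.498, -0, 1.331, -0.223], TCP at [0.122, 0.511, 0.239] pointing down, gripper open.
Joint ranges: [-2.94, 2.94], [-0.97, 2.17], [0.19, 2.56], [-1.23, 4.37], [0.02, 3.11], [-2.88, 2.88]. Speed limits (rad/s): [2.39, 2.39, 3.01, 3.14, 3.14, 3.14].

## Interface

Orientations are given as a unit quaternion [w, x, y, z].
In Python, from rig import bot gives the robot as it stands.
- The arm moves only by the tool arm_command, never from a script. Its argument "motion" is a list of rows, each a list of 7 numbers: the opening, from 0 (shut) to 1 (fully open), then the shift along the world's x, y, z in mm, then the turn, a rotation vector about the world's x, y, z in degrees. In form: [[grip, x, y, z, ax, ay, az], ...]. A call has 1 to 20 rows; each row shifts and turns the commanded pose from where the row before left it; what a row does not reach is not made up. A row lasts 1/8 s, in which the tool goes at most 62.5 mm and 10.7 degrees, less where a joint would pass 70% of its speed; a pose out of reach is approached as far as the arm can. A call is refused whole if a number of a shift passes 62.5 or a number of a turn 10.7, either way. A call with a gripper value outside its range is refused whole. The fingers move at their own pace and stop on an object; "squeeze" is the grip in N (left out, the last holds). Time passes only in rows, so rows that do not move let the fingers close. It gives the time, the measured TCP pose, the force and the opening at its end, in the units of the state.
- bot.observe(): the state, without advancing time (a new reading comes with each control period).
- bot.grab_frame(name): name is "scene" or "top"; returns (picture, depth): 384x512x3 uint8, red, green, blue; 384x512 float32, m along the optical axis (not along the pixel's ray), 0 where there is no reading.
- bot.get_calibration(name): a dict with "vertical_fov" (degrees; the focal length in pixels is half the picture's height over the tangent of half this angle, whatever the lens; pixels are square), "cx", "cy" (the principal point, pixels), "k1" (the pictures are not rectified: a ray, as slopes to the right and down, at radius r is drawn at 1 + k1 r^2 times it, then the intrinsics apply), "rvec" (rotation vector, rad) and "tvec" (3), from world to camera coordinates, as OpenCV has them. Camera axes: x right, y down, z forward; pixel columns grow to the right and rows downward; lengths in m; the calibration is good to about 2 mm. A picture is of the moment at which its call begins. get_calibration takes no time and is no camera call.
- bot.hand_in(): hands the job in, once; it reports no verdict.
The state is a dict: "t": time; "joint_positions": joint angles; "joint_velocities": joint speeds; "joint_torque": joint torques, N m; "tool_pos": TCP position; "tcp_rot": TCP orientation; "ft_force": force on the tool from outside, world axes, zero at the start; "moment": the same for the moment, N m; "grip_width": finger opening in m.
Only numpy, scipy, OpenCV 4.12 (cv2) and the standard library are available. Lean on these libraries where they do the work, as an engineer would, in place of code of your own. Each camera call takes 0.05 s, during which the arm holds its last target.

## Task

Take the bead dish by the black bar across its top and lift it straight up, about a hand's breadth clear of its cork mat; then, in the air, turn it level through about a quarter turn, to the left or to the right, whichever brings its orange pouring lip to point straight at the ceramic egg cup (not at the pacifier case on the other side). Go gently so that the loose wooden ball stays in the middle of the dish, do not touch the ball, and leave everything else where it is. Finish still holding the dish by its bar, level and still above its mat, with the ball in the middle and the lip pointing at the egg cup.

Things in the scene. Friction and masses are not known exactly. Their poses are not given: they have to be found in the camera images.
- dish_bar (a point): Centre of the black carrying bar across the slate-blue bead dish; bar 12 mm thick along the dish's x, 174 mm long along y, 22 mm tall, on thin legs at both ends, 55 mm clear above the ball. On the dish's axis, 106 mm above its underside (110 mm above the table at the start). Frame: z up the dish's axis, x from the centre towards the orange pouring lip.
- dish_well (a point): Bottom of the inside of the dish, on its axis, 8 mm above its underside; frame as dish_bar. The dish is round, 168 mm across, 30 mm high at the rim; its inside slopes up only about 11 degrees, so hasty starts and stops make the ball roll. The orange lip is a flat tab 36 mm wide ending 114 mm from the axis.
- ball_center (a point): Centre of the loose maple ball, 30 mm across, 12 g, that rests in the middle of the dish.
- dish: The bead dish as a whole, 130 to 240 g, balanced under its bar; origin on its axis, at its underside; axes as dish_bar.
- mat: Round cork mat 124 mm across and 4 mm thick, fixed to the table, on which the dish stands at the start; origin at the centre of its underside.
- egg_cup_mid (a point): Half-way up the axis of the white ceramic egg cup: a little footed cup 52 mm across, 62 mm tall, open at the top, about 0.25 m to the left or to the right of the dish.
- case_mid (a point): Centre of the white plastic pacifier case, a closed rounded box 62 x 74 x 49 mm with a grey seam; on the opposite side of the dish from the egg cup.
- giraffe: Flat teal silicone giraffe teether with yellow spots, lying at the far side of the table, about 130 x 60 x 12 mm; origin under its body.
- bead_ring: Teething ring of twelve maple beads, 81 mm across, 17 mm high, lying at the far side; origin at its centre, on the table.
- stack_cup: Small open yellow stacking cup, 68 mm across, 50 mm tall, at the left, by the clear trays; origin under its centre.
- spoon: Baby spoon with green handle, 150 mm long, lying at the right; origin near its middle, on the table.
- ball: The maple ball itself (its frame rolls with it).
There are look-alikes about, which are no part of the job. What is shaped like the dish but yellow is not meant.

How it is judged:
By the outcome, as a careful person would: the job done as asked, in the order asked, and still so for the second after the job is handed in, while the arm keeps its last pose, push and grip.
It also fails if it takes over 42 s, if anything falls off the work surface, if the arm or the gripper's body presses on something with over 40 N, if the wrist force passes 120 N, or if a joint passes its speed limit or range.

## Working session

There is one attempt and no reset: what is moved stays moved. The work goes in short steps, Python scripts to look and compute and a tool call to move; the robot and the scene stay as the last step left them, time stands still between calls to the robot, and variables do not carry over. Pictures are saved under pics/ and viewed, and the job is handed in when it is done.

Besides the shell and the picture viewer there is one more tool, called after "Request:" as name(argument=value, ...), one argument or row to a line, values as JSON. arm_command: Moves the arm, as the interface text tells. Its arguments: {"type":"object","properties":{"motion":{"type":"array"},"squeeze":{"type":"number"}},"required":["motion"]}

```bash
ls; mkdir -p pics
python3 - <<'E'
from rig import bot
import cv2,numpy as np,pickle
print(bot.observe(),bot.tcp_to_grasp)
for n in("scene","top"):
    p,d=bot.grab_frame(n);c=bot.get_calibration(n);print(n,c)
    cv2.imwrite(f"pics/{n}0.png",p[:,:,::-1]);np.savez(f"{n}0.npz",p=p,d=d)
E
```

```text
pics
{'t': 0.0, 'joint_positions': array([ 1.11358454e+00,  3.13455724e-01,  1.49840625e+00, -9.21466917e-06,
        1.33097469e+00, -2.23427545e-01]), 'joint_velocities': array([ 0.00032305, -0.00191961,  0.00015269, -0.00015   , -0.00086798,
       -0.00140544]), 'joint_torque': array([-1.42208796e-04, -4.02213299e+01, -2.52267659e+01,  6.94455416e-02,
        3.53182072e-02, -8.59525221e-05]), 'tool_pos': array([0.12154559, 0.51049964, 0.23816974]), 'tcp_rot': array([-2.03399811e-04,  1.16624991e-01,  9.93175828e-01, -5.87825092e-04]), 'ft_force': array([-0.48963277,  0.24968975,  0.4736858 ]), 'moment': array([ 0.05575503,  0.01821001, -0.03763647]), 'grip_width': 0.08831886919920824} 0.0187
scene {'vertical_fov': 49.28540230092518, 'cx': 247.37022789607096, 'cy': 191.75744012341926, 'k1': 0.041115250277361785, 'rvec': array([ 1.76424108,  1.42051911, -0.78141557]), 'tvec': array([-0.11416841, -0.24046958,  1.72496125])}
top {'vertical_fov': 45.480592864025255, 'cx': 253.1621903056859, 'cy': 193.2283928492531, 'k1': 0.01161765765457002, 'rvec': array([ 2.10535717, -2.14566395,  0.18697096]), 'tvec': array([0.00168135, 0.58921645, 1.46480686])}
```

View pics/top0.png

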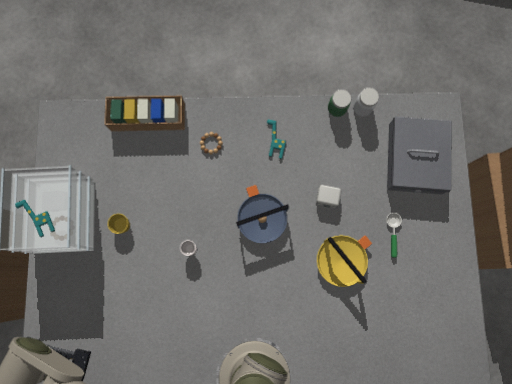

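View pics/scene0.png

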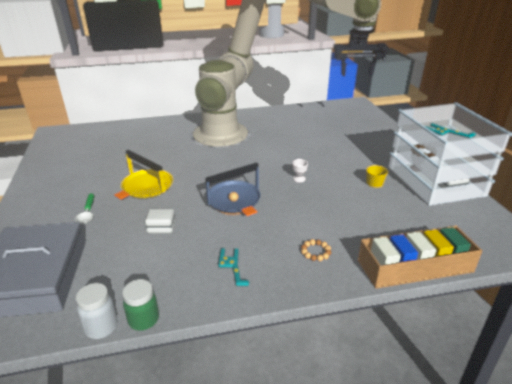

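The top picture shows the slate-blue dish at about (262,218), with its orange lip at (252,191), the ball at (263,219) and the bar from (238,223) to (289,208). The egg cup is at (188,247), on the robot's left, and the white case at (329,196).

Possible mix-ups:
- **Dish:** blue (262,218) or yellow (342,261). I choose blue.
- **White things:** egg cup (188,247), case (329,196) or jar (368,100). I choose the small round cup at (188,247).

```bash
cat > h.py <<'E'
import numpy as np,cv2
from rig import bot
def cal(n):
    c=bot.get_calibration(n);f=192/np.tan(np.radians(c['vertical_fov']/2))
    R=cv2.Rodrigues(np.array(c['rvec'],float))[0];return f,c['cx'],c['cy'],c['k1'],R,np.array(c['tvec'],float)
def ray(n,uv):
    f,cx,cy,k,R,t=cal(n)
    d=(np.atleast_2d(uv).astype(float)-[cx,cy])/f
    u=d.copy()
    for _ in range(20): u=d/(1+k*(u**2).sum(1,keepdims=True))
    r=np.c_[u,np.ones(len(u))]@R
    return -R.T@t,r
def plane(n,uv,z):
    o,r=ray(n,uv);return o+r*((z-o[2])/r[:,2:3])
def depthpts(n,uv,d):
    f,cx,cy,k,R,t=cal(n);o,r=ray(n,uv)
    uv=np.round(np.atleast_2d(uv)).astype(int)
    return o+r*d[uv[:,1],uv[:,0]][:,None]
def mask(m):
    v,u=np.nonzero(m);return np.c_[u,v]
E
python3 - <<'E'
from h import *
for n,(x0,x1,y0,y1) in dict(top=(170,360,160,270),scene=(190,320,140,230)).items():
    z=np.load(n+"0.npz");p=z['p'];
    cv2.imwrite(f"pics/{n}crop.png",cv2.resize(p[y0:y1,x0:x1,::-1],None,fx=4,fy=4,interpolation=cv2.INTER_CUBIC))
z=np.load("top0.npz");p=z['p'].astype(int);d=z['d'];hsv=cv2.cvtColor(z['p'],cv2.COLOR_RGB2HSV)
box=np.zeros(d.shape,bool);box[175:255,225:305]=1
v,u=np.nonzero(np.ones(d.shape));P=depthpts("top",np.c_[u,v],d).reshape(384,512,3);H=P[...,2]
bar=box&(H>0.1)&(d>0);q=mask(bar);X=P[bar]
print("bar depth n",len(q),X.mean(0),X[:,2].min(),X[:,2].max())
dark=box&(p.max(2)<30);print("dark n",dark.sum())
for nm,m in(("depth",bar),("dark",dark)):
    W=plane("top",mask(m),.121)[:,:2]
    if nm=="dark":
        c0=np.median(W,0);W=W[np.linalg.norm(W-c0,axis=1)<.1]
    (c,s,a)=cv2.minAreaRect((W*1000).astype(np.float32));vx,vy,_,_=cv2.fitLine((W*1000).astype(np.float32),cv2.DIST_HUBER,0,.01,.01).ravel()
    print(nm,"c",c,s,"mean",W.mean(0)*1000,"dir deg",np.degrees(np.arctan2(vy,vx)))
lip=box&(hsv[...,0]<12)&(hsv[...,1]>180)&(hsv[...,2]>100);lq=mask(lip);lq=lq[lq[:,1]<205]
L=P[lq[:,1],lq[:,0]];print("lip",len(lq),lq.mean(0),L.mean(0),L[:,2].min(),L[:,2].max(),plane("top",lq.mean(0),.032))
blue=box&(hsv[...,0]>100)&(hsv[...,0]<125)&(hsv[...,1]>80);bq=mask(blue)
hull=cv2.convexHull(bq.astype(np.int32)).reshape(-1,2);W=plane("top",hull,.034)
print("rim",cv2.minEnclosingCircle((W[:,:2]*1000).astype(np.float32)),len(bq))
b2=np.zeros(d.shape,bool);b2[230:265,172:205]=1
m=b2&(H>.015);X=P[m];print("cup",m.sum(),X[:,:2].mean(0),X[:,2].max(),mask(m).mean(0)); t=m&(H>.055)
print("cuprim",(cv2.minEnclosingCircle((P[t][:,:2]*1000).astype(np.float32))) if t.any() else None)
b2[:]=0;b2[180:215,312:348]=1
m=b2&(H>.03);X=P[m];print("case",X[:,:2].mean(0),X[:,2].max())
E
```

```text
bar depth n 245 [ 0.50715692 -0.0368147   0.11938277] 0.10139133085391427 0.12908067703622605
dark n 86
depth c (507.23492431640625, -37.3848876953125) (14.637718200683594, 172.85269165039062) mean [506.95098683 -36.79124757] dir deg -71.805
dark c (508.21405029296875, -36.94868469238281) (10.00094985961914, 162.81536865234375) mean [509.72205953 -42.2035414 ] dir deg -72.70063
lip 54 [252.48148148 190.18518519] [ 0.59238542 -0.00756861  0.09175911] 0.030125899240882603 1.5464429429021929 [[ 0.60340503 -0.00734365  0.032     ]]
rim ((558.3402099609375, -68.36023712158203), 35.66355895996094) 2
cup 204 [0.41287199 0.20405875] 1.5464429429021929 [187.80392157 247.60784314]
cuprim ((371.7336730957031, 106.74440002441406), 131.2601318359375)
case [ 0.57284464 -0.2563803 ] 1.5464429429021929
```

Run:
```python
import cv2,numpy as np
a=cv2.imread("pics/topcrop.png");b=cv2.imread("pics/scenecrop.png");print(a.shape,b.shape)
```

```text
(440, 760, 3) (360, 520, 3)
```

View pics/topcrop.png

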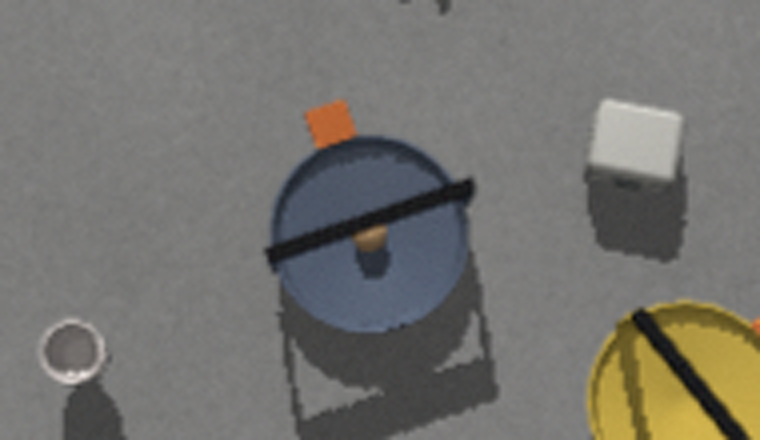

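View pics/scenecrop.png

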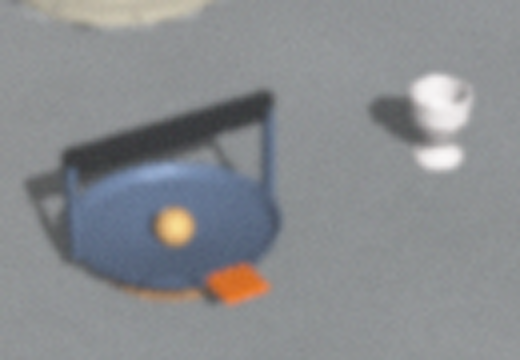

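The crops confirm the choices: the blue dish with the maple ball under its bar, and an open footed cup on the left. The closed box on the right is the case. Next I refine the cup and the bar in both views.

Run:
```python
from h import *
z=np.load("top0.npz");p=z['p'];d=z['d']
g=p.astype(int)
sub=np.zeros(d.shape,bool);sub[236:258,176:200]=1
m=sub&(g.min(2)>130)
(c,r)=cv2.minEnclosingCircle(mask(m).astype(np.float32));W=plane("top",mask(m),.062)[:,:2]
print("top cup px",c,r,plane("top",c,.062),cv2.minEnclosingCircle((W*1000).astype(np.float32)))
s=np.load("scene0.npz");q=s['p'];sub[:]=0;sub[155:186,288:312]=1
m=sub&(q.astype(int).min(2)>165);M=mask(m);print("scene cup",M.min(0),M.max(0),M.mean(0))
rim=M[M[:,1]<170];print(plane("scene",[(rim[:,0].min()+rim[:,0].max())/2,M[:,1].min()+4],.062), plane("scene",[(M[M[:,1]>175][:,0].mean()),M[M[:,1]>175][:,1].mean()],.005))
# bar in scene: ends of bar top, crop px /4+(190,140)
for e in([65,158],[270,97]): print("bar end",plane("scene",[[e[0]/4+190,e[1]/4+140]],.113))
# ball, lip
hs=cv2.cvtColor(q,cv2.COLOR_RGB2HSV)
print("ball sc",plane("scene",[[175/4+190,227/4+140]],.027),"lip sc",plane("scene",[[239/4+190,283/4+140]],.03))
```

```text
top cup px (187.38461303710938, 247.15383911132812) 8.656940460205078 [[0.41487438 0.20591008 0.062     ]] ((415.64892578125, 205.82737731933594), 28.01683807373047)
scene cup [292 158] [308 182] [300.01532567 169.16475096]
[[0.40995013 0.2098063  0.062     ]] [[0.42457789 0.20713323 0.005     ]]
bar end [[ 0.53185851 -0.11479775  0.113     ]]
bar end [[0.47937516 0.04914079 0.113     ]]
ball sc [[ 0.51153184 -0.03326052  0.027     ]] lip sc [[ 0.59812263 -0.00158483  0.03      ]]
```

Dish axis is about (0.507, -0.036), lip bearing about 18°, cup about (0.415, 0.206). The cup bearing is then about 111°, so the turn is about +93°, to the left. I move above the bar with the jaws along the 18° direction, which is a yaw of -58.6°.

Request:
arm_command(
  motion=[
    [1,10,-14,0,0,0,-1.5],
    [1,20,-28,0,0,0,-3],
    [1,20,-28,0,0,0,-3],
    [1,20,-28,0,0,0,-3],
    [1,20,-28,0,0,0,-3],
    [1,20,-28,0,0,0,-3],
    [1,20,-28,0,0,0,-3],
    [1,20,-28,0,0,0,-3],
    [1,20,-28,0,0,0,-3],
    [1,20,-28,0,0,0,-3],
    [1,20,-28,0,0,0,-3],
    [1,20,-28,0,0,0,-3],
    [1,20,-28,0,0,0,-3],
    [1,20,-28,0,0,0,-3],
    [1,20,-28,0,0,0,-3],
    [1,20,-28,0,0,0,-3],
    [1,20,-28,0,0,0,-3],
    [1,20,-28,0,0,0,-3],
    [1,20,-28,0,0,0,-3],
    [1,15.5,-28.5,0,0,0,-3],
  ],
  squeeze=40,
)

```text
t: 2.6
tool_pos: [0.507, -0.0375, 0.2386]
tcp_rot: [-0.0, 0.588, 0.809, -0.0]
ft_force: [0.5, 0.6, -0.1]
grip_width: 0.088
```

Request:
arm_command(
  motion=[
    [1,0,0,-15,0,0,-0.1],
    [1,0,0,-20,0,0,0],
    [1,0,0,-15,0,0,0],
    [1,0,0,0,0,0,0],
    [1,0,0,0,0,0,0],
  ],
)

```text
t: 3.22
tool_pos: [0.5072, -0.0357, 0.1893]
tcp_rot: [0.0, 0.588, 0.809, 0.0]
ft_force: [-0.1, 1.2, 0.1]
grip_width: 0.0881
```

```bash
cat > st.py <<'E'
from h import *
def st():
    s=bot.observe();w,x,y,z=s['tcp_rot'];from scipy.spatial.transform import Rotation as Ro
    R=Ro.from_quat([x,y,z,w]).as_matrix()
    print("t",s['t'],"pos",s['tool_pos'].round(4),"yaw_y",np.degrees(np.arctan2(R[1,1],R[0,1])).round(2),"z",R[:,2].round(4),"grip",round(s['grip_width'],4),"F",s['ft_force'].round(2),"M",s['moment'].round(2),"q",s['joint_positions'].round(2))
E
python3 - <<'E'
from st import *
st()
for n,(x0,x1,y0,y1) in dict(top=(212,312,170,260),scene=(180,290,120,230)).items():
    p,d=bot.grab_frame(n);np.savez(n+"1.npz",p=p,d=d)
    cv2.imwrite(f"pics/{n}1c.png",cv2.resize(p[y0:y1,x0:x1,::-1],None,fx=5,fy=5,interpolation=cv2.INTER_CUBIC))
E
```

```text
t 3.225 pos [ 0.5072 -0.0357  0.1893] yaw_y 18.02 z [ 9.e-04 -3.e-04 -1.e+00] grip 0.0881 F [-0.1   1.16  0.08] M [-0.05  0.04  0.  ] q [-0.3   0.32  1.62 -0.    1.2  -0.62]
```

View pics/scene1c.png

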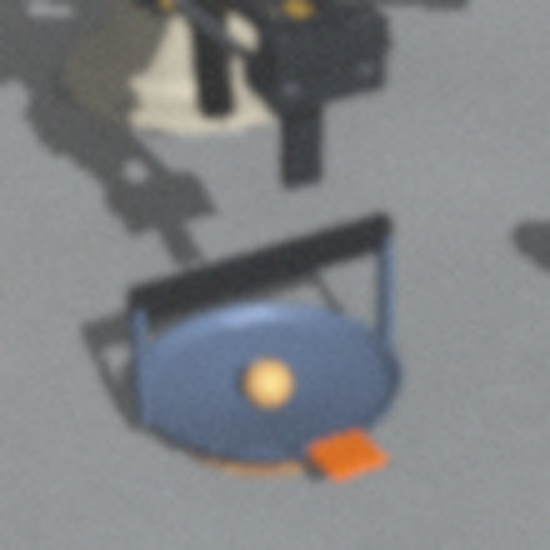

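View pics/top1c.png

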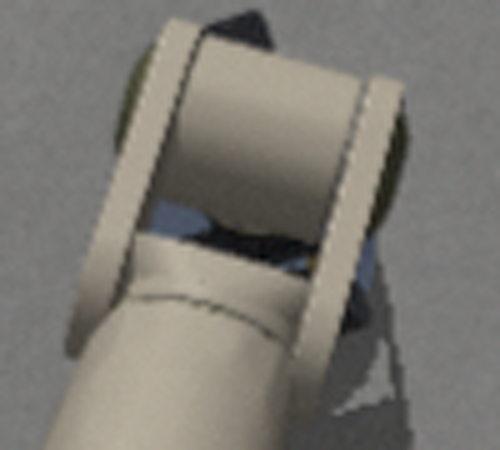

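The gripper stands over the bar with the jaws straddling it, and the ball sits at the middle (scene crop (268,384)). Now I go down and close gently.

Request:
arm_command(
  motion=[
    [1,0,0,-10,0,0,0],
    [1,0,0,-16,0,0,0],
    [1,0,0,-18,0,0,0],
    [1,0,0,-18,0,0,0],
    [1,0,0,-16,0,0,0],
    [1,0,0,-12,0,0,0],
    [1,0,0,-7,0,0,0],
    [1,0,0,0,0,0,0],
    [1,0,0,0,0,0,0],
  ],
)

```text
t: 4.45
tool_pos: [0.5074, -0.0358, 0.0922]
tcp_rot: [0.0, 0.588, 0.809, 0.0]
ft_force: [0.5, -0.4, 0.7]
grip_width: 0.088
```

Run:
```python
from st import *
st()
n="scene";x0,x1,y0,y1=180,290,120,230
p,d=bot.grab_frame(n)
cv2.imwrite(f"pics/{n}2c.png",cv2.resize(p[y0:y1,x0:x1,::-1],None,fx=5,fy=5,interpolation=cv2.INTER_CUBIC))
```

```text
t 4.45 pos [ 0.5074 -0.0358  0.0922] yaw_y 18.0 z [ 8.e-04 -2.e-04 -1.e+00] grip 0.088 F [ 0.53 -0.37  0.69] M [-0.06  0.    0.  ] q [-0.3   0.45  1.73  0.    0.97 -0.62]
```

View pics/scene2c.png

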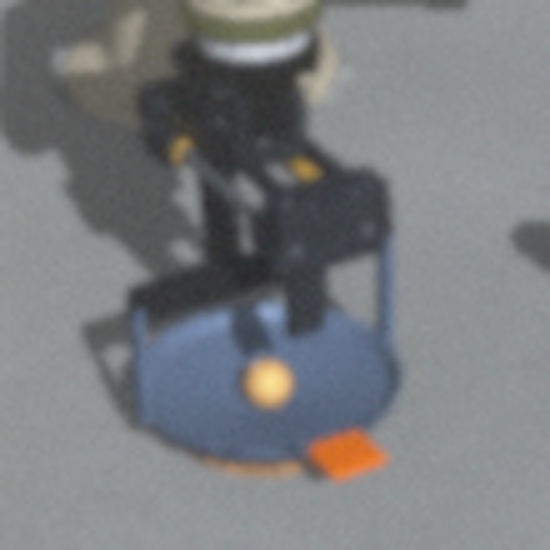

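The fingers straddle the bar, with the ball untouched. I close slowly with a light force, then tighten.

Request:
arm_command(
  motion=[
    [0.7,0,0,0,0,0,0],
    [0.4,0,0,0,0,0,0],
    [0.28,0,0,0,0,0,0],
    [0.24,0,0,0,0,0,0],
    [0.21,0,0,0,0,0,0],
    [0.19,0,0,0,0,0,0],
    [0.17,0,0,0,0,0,0],
    [0.15,0,0,0,0,0,0],
    [0.13,0,0,0,0,0,0],
    [0.11,0,0,0,0,0,0],
    [0.08,0,0,0,0,0,0],
    [0,0,0,0,0,0,0],
    [0,0,0,0,0,0,0],
  ],
  squeeze=8,
)

```text
t: 6.12
tool_pos: [0.5071, -0.0358, 0.0917]
tcp_rot: [-0.0, 0.588, 0.809, -0.0]
ft_force: [0.8, 0.4, -0.6]
grip_width: 0.0119
```

Request:
arm_command(
  motion=[
    [0,0,0,0,0,0,0],
    [0,0,0,0,0,0,0],
    [0,0,0,0,0,0,0],
    [0,0,0,0,0,0,0],
  ],
  squeeze=40,
)

```text
t: 6.62
tool_pos: [0.5071, -0.0358, 0.0917]
tcp_rot: [-0.0, 0.588, 0.809, -0.0]
ft_force: [0.7, -0.3, -1.2]
grip_width: 0.0118
```

Request:
arm_command(
  motion=[
    [0,0,0,1,0,0,0],
    [0,0,0,1,0,0,0],
    [0,0,0,2,0,0,0],
    [0,0,0,2,0,0,0],
    [0,0,0,2,0,0,0],
    [0,0,0,1,0,0,0],
    [0,0,0,1,0,0,0],
    [0,0,0,0,0,0,0],
  ],
)

```text
t: 7.62
tool_pos: [0.5072, -0.0358, 0.1018]
tcp_rot: [0.0, 0.588, 0.809, 0.0]
ft_force: [-0.2, 0.1, -2.0]
grip_width: 0.0114
```

Run:
```python
from st import *
st()
n="scene";x0,x1,y0,y1=180,290,120,230
p,d=bot.grab_frame(n)
cv2.imwrite(f"pics/{n}3c.png",cv2.resize(p[y0:y1,x0:x1,::-1],None,fx=5,fy=5,interpolation=cv2.INTER_CUBIC))
```

```text
t 7.625 pos [ 0.5072 -0.0358  0.1018] yaw_y 18.0 z [ 1.e-04 -0.e+00 -1.e+00] grip 0.0114 F [-0.24  0.15 -2.  ] M [-0.05  0.09  0.  ] q [-0.3   0.43  1.72 -0.    0.99 -0.62]
```

View pics/scene3c.png

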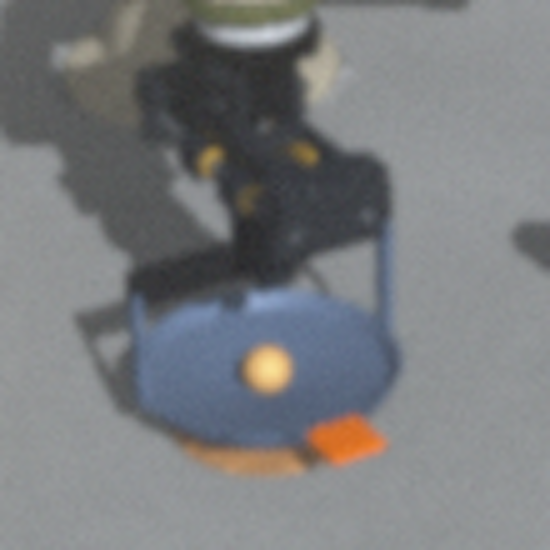

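The dish is held and clear of the mat, and the ball is central. I lift it a further 80 mm smoothly.

Request:
arm_command(
  motion=[
    [0,0,0,1,0,0,0],
    [0,0,0,2,0,0,0],
    [0,0,0,4,0,0,0],
    [0,0,0,6,0,0,0],
    [0,0,0,7,0,0,0],
    [0,0,0,8,0,0,0],
    [0,0,0,8,0,0,0],
    [0,0,0,8,0,0,0],
    [0,0,0,8,0,0,0],
    [0,0,0,8,0,0,0],
    [0,0,0,7,0,0,0],
    [0,0,0,6,0,0,0],
    [0,0,0,4,0,0,0],
    [0,0,0,2,0,0,0],
    [0,0,0,1,0,0,0],
    [0,0,0,0,0,0,0],
    [0,0,0,0,0,0,0],
  ],
)

```text
t: 9.8
tool_pos: [0.5071, -0.0357, 0.1816]
tcp_rot: [-0.0, 0.588, 0.809, -0.0]
ft_force: [0.1, 0.3, -2.3]
grip_width: 0.0116
```

Run:
```python
from st import *
st()
n="scene";x0,x1,y0,y1=180,320,90,230
p,d=bot.grab_frame(n);np.savez("scene4.npz",p=p,d=d)
cv2.imwrite(f"pics/{n}4c.png",cv2.resize(p[y0:y1,x0:x1,::-1],None,fx=4,fy=4,interpolation=cv2.INTER_CUBIC))
```

```text
t 9.8 pos [ 0.5071 -0.0357  0.1816] yaw_y 18.01 z [-3.e-04  1.e-04 -1.e+00] grip 0.0116 F [ 0.13  0.29 -2.3 ] M [-0.01  0.06  0.  ] q [-0.3   0.33  1.63  0.    1.18 -0.62]
```

View pics/scene4c.png

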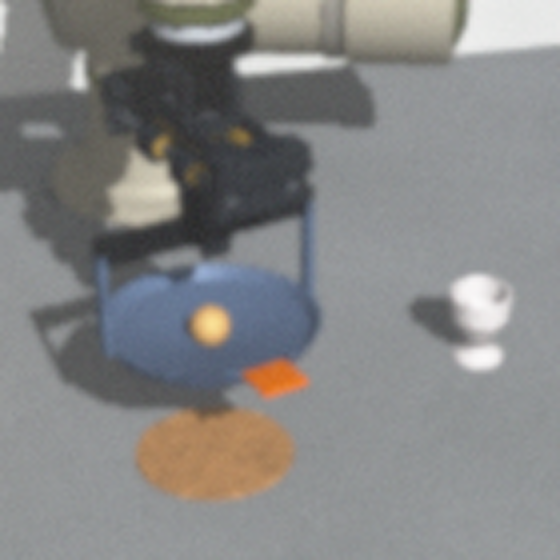

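The dish is lifted about 90 mm and level, with the ball central. Now I turn it +93°, to the left and slowly, with smooth ramps.

Request:
arm_command(
  motion=[
    [0,0,0,0,0,0,0.3],
    [0,0,0,0,0,0,0.7],
    [0,0,0,0,0,0,1.1],
    [0,0,0,0,0,0,1.6],
    [0,0,0,0,0,0,2.0],
    [0,0,0,0,0,0,2.3],
    [0,0,0,0,0,0,2.75],
    [0,0,0,0,0,0,2.75],
    [0,0,0,0,0,0,2.75],
    [0,0,0,0,0,0,2.75],
    [0,0,0,0,0,0,2.75],
    [0,0,0,0,0,0,2.75],
    [0,0,0,0,0,0,2.75],
    [0,0,0,0,0,0,2.75],
    [0,0,0,0,0,0,2.75],
    [0,0,0,0,0,0,2.75],
    [0,0,0,0,0,0,2.75],
    [0,0,0,0,0,0,2.75],
    [0,0,0,0,0,0,2.75],
    [0,0,0,0,0,0,2.75],
  ],
)

```text
t: 12.35
tool_pos: [0.5071, -0.0358, 0.1817]
tcp_rot: [-0.0, 0.219, 0.976, -0.0]
ft_force: [0.1, -0.2, -2.4]
grip_width: 0.0113
```

Request:
arm_command(
  motion=[
    [0,0,0,0,0,0,2.75],
    [0,0,0,0,0,0,2.75],
    [0,0,0,0,0,0,2.75],
    [0,0,0,0,0,0,2.75],
    [0,0,0,0,0,0,2.75],
    [0,0,0,0,0,0,2.75],
    [0,0,0,0,0,0,2.75],
    [0,0,0,0,0,0,2.75],
    [0,0,0,0,0,0,2.75],
    [0,0,0,0,0,0,2.75],
    [0,0,0,0,0,0,2.75],
    [0,0,0,0,0,0,2.75],
    [0,0,0,0,0,0,2.75],
    [0,0,0,0,0,0,2.75],
    [0,0,0,0,0,0,2.3],
    [0,0,0,0,0,0,2.0],
    [0,0,0,0,0,0,1.6],
    [0,0,0,0,0,0,1.1],
    [0,0,0,0,0,0,0.7],
    [0,0,0,0,0,0,0.3],
  ],
)

```text
t: 14.85
tool_pos: [0.5072, -0.0358, 0.1817]
tcp_rot: [0.0, -0.182, 0.983, -0.0]
ft_force: [-0.6, -0.3, -2.6]
grip_width: 0.0112
```

Request:
arm_command(
  motion=[
    [0,0,0,0,0,0,0],
    [0,0,0,0,0,0,0],
    [0,0,0,0,0,0,0],
    [0,0,0,0,0,0,0],
  ],
)

```text
t: 15.35
tool_pos: [0.5071, -0.0358, 0.1817]
tcp_rot: [-0.0, -0.182, 0.983, 0.0]
ft_force: [0.0, 1.1, -1.8]
grip_width: 0.0117
```

Run:
```python
from st import *
st()
for n,(x0,x1,y0,y1) in dict(top=(160,350,170,290),scene=(180,320,90,230)).items():
    p,d=bot.grab_frame(n);np.savez(n+"5.npz",p=p,d=d)
    cv2.imwrite(f"pics/{n}5c.png",cv2.resize(p[y0:y1,x0:x1,::-1],None,fx=4,fy=4,interpolation=cv2.INTER_CUBIC))
    h=cv2.cvtColor(p,cv2.COLOR_RGB2HSV);h[:y0]=0;h[y1:]=0;h[:,:x0]=0;h[:,x1:]=0
    q=mask((h[...,0]<13)&(h[...,1]>200)&(h[...,2]>90))
    if n=="scene":
        q=mask((h[...,0]<11)&(h[...,1]>190)&(h[...,2]>110))
    if len(q):
        L=plane(n,q.mean(0),.12)[0];v=L[:2]-[.507,-.036]
        print(n,len(q),q.mean(0),L,"lip bearing",np.degrees(np.arctan2(v[1],v[0])),np.linalg.norm(v))
```

```text
t 15.35 pos [ 0.5071 -0.0358  0.1817] yaw_y 111.0 z [-0.  0. -1.] grip 0.0117 F [ 0.02  1.11 -1.81] M [0.07 0.01 0.01] q [-0.3   0.33  1.63  0.    1.18 -2.24]
```

View pics/scene5c.png

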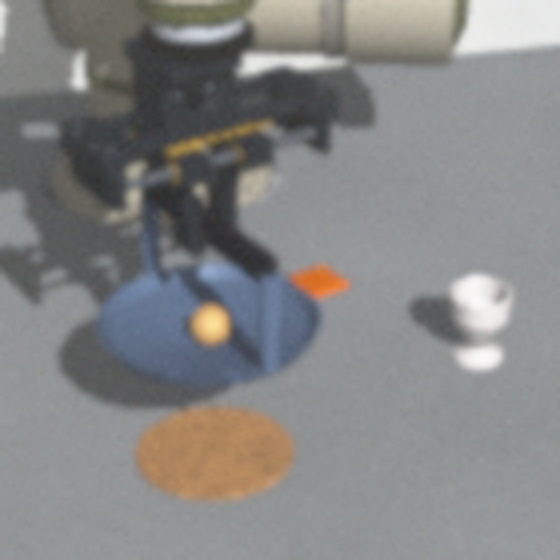

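View pics/top5c.png

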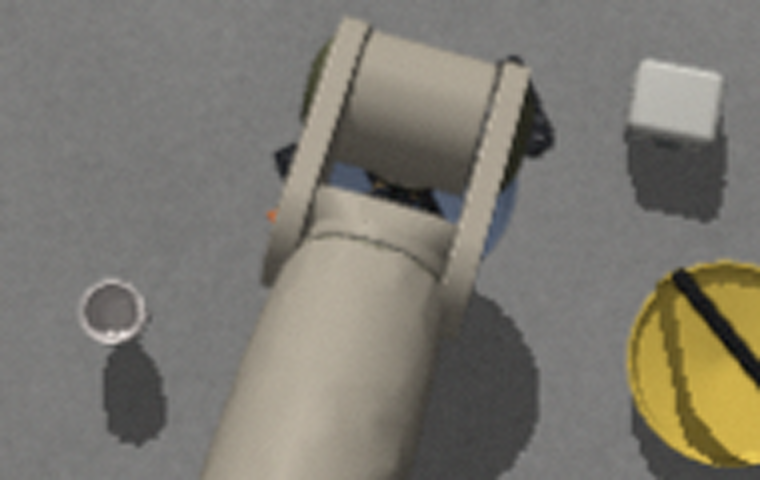

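The lip now points left towards the cup (scene crop (319,282)) and the ball is central at (211,325). I check the bearing and how level the dish is from the pixels.

Run:
```python
from st import *
for f in("scene4","scene5"):
    p=np.load(f+".npz")['p'].astype(int)
    m=(p[...,0]>150)&(p[...,1]<110)&(p[...,2]<80);m[:150]=0;m[192:]=0;m[:,:230]=0;m[:,275:]=0;q=mask(m)
    L=plane("scene",q.mean(0),.12)[0];v=L[:2]-[.507,-.036]
    print(f,len(q),q.mean(0),L.round(4),"bearing",np.degrees(np.arctan2(v[1],v[0])).round(1),np.linalg.norm(v).round(3))
    m=(p[...,0]>170)&(p[...,1]>110)&(p[...,2]<150)&(p[...,0]-p[...,2]>60);m[:160]=0;m[183:]=0;m[:,:220]=0;m[:,:]&=True;m[:,245:]=0
    q=mask(m);print("ball",len(q),q.mean(0),plane("scene",q.mean(0),.117))
    m=(p[...,2]-p[...,0]>25)&(p.sum(2)>100);m[:150]=0;m[190:]=0;m[:,:195]=0;m[:,262:]=0
    q=mask(m);print("dish px",q.min(0),q.max(0))
```

```text
scene4 25 [246.04 182.44] [ 0.5846 -0.0083  0.12  ] bearing 19.6 0.082
ball 61 [232.32786885 170.75409836] [[ 0.50691629 -0.03374435  0.117     ]]
dish px [204 150] [258 185]
scene5 3 [256.66666667 160.        ] [0.4651 0.0498 0.12  ] bearing 116.0 0.095
ball 63 [232.34920635 170.55555556] [[ 0.50579008 -0.03347825  0.117     ]]
dish px [205 150] [257 185]
```

Run:
```python
from st import *
for f,z0 in(("scene0",.03),("scene4",.12),("scene5",.12)):
    p=np.load(f+".npz")['p'].astype(int)
    m=(p[...,0]-p[...,2]>80)&(p[...,0]-p[...,1]>60);m[:150]=0;m[218:]=0;m[:,:236]=0;m[:,275:]=0;q=mask(m)
    if f=="scene0": q=q[q[:,1]>205] if len(q[q[:,1]>205])>10 else q
    for c in((.507,-.036),(.506,-.0335)):
        L=plane("scene",q.mean(0),z0)[0];v=L[:2]-c
        print(f,len(q),q.mean(0).round(1),q.min(0),q.max(0),L.round(4),"bearing",np.degrees(np.arctan2(v[1],v[0])).round(1),np.linalg.norm(v).round(3))
C=np.array([.415,.207]);v=C-[.507,-.0355];print("cup bearing",np.degrees(np.arctan2(v[1],v[0])))
```

```text
scene0 90 [249.  210.5] [242 206] [256 215] [ 0.5966 -0.0035  0.03  ] bearing 20.0 0.095
scene0 90 [249.  210.5] [242 206] [256 215] [ 0.5966 -0.0035  0.03  ] bearing 18.3 0.095
scene4 90 [248.7 184.2] [242 180] [256 188] [ 0.5954 -0.0029  0.12  ] bearing 20.5 0.094
scene4 90 [248.7 184.2] [242 180] [256 188] [ 0.5954 -0.0029  0.12  ] bearing 18.9 0.094
scene5 66 [259.7 160. ] [253 157] [266 163] [0.4674 0.0588 0.12  ] bearing 112.7 0.103
scene5 66 [259.7 160. ] [253 157] [266 163] [0.4674 0.0588 0.12  ] bearing 112.7 0.1
cup bearing 110.77581585921281
```

The lip bearing is about 111–112.7° against the cup at about 111°, and the ball hasn't moved relative to the dish. I hand it in.

Run:
```python
from st import *
st();print(bot.hand_in())
```

```text
t 15.45 pos [ 0.5072 -0.0358  0.1817] yaw_y 111.01 z [ 0. -0. -1.] grip 0.0115 F [-0.21 -0.06 -2.23] M [ 0.07  0.04 -0.05] q [-0.3   0.33  1.63 -0.    1.18 -2.24]
the job is handed in; nothing more can be done
None
```

I took the blue dish by its bar, lifted it straight up about 90 mm, and turned it 93° to the left so the lip points at the egg cup. I handed it in at 15.5 s, with the dish held level and still above its mat.

- **Lip direction:** the gripper's yaw is 111.0° and the egg cup lies at about 110.8° from the dish. The lip's own pixels in the scene picture gave 112.7°. That disagrees by about 2°, which is the error that view also showed before the turn. I left it as it was.
- **Ball:** in the scene picture it sits at the same place before and after the turn, within about 1 mm, and 2–3 mm from the estimated dish axis. That is about the calibration error.
- **Level:** the tool pointed straight down, and the dish's outline in the scene picture stayed within a pixel or so through the turn.
- **Other checks:** the final top picture could not confirm the lip direction, because the arm hid most of the lip. I saw no other objects moved in the last views, though those were crops that did not show the whole table.

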